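# Press a stopper home with the ratchet clamp, then release it

### The job

Press the cork stopper fully home into the little vial with the scissor clamp: ease the ring handle shut until the stopper is home and the ratchet holds the handle by itself when you let go, without pressing so hard that the glass cracks. Then gently press the thumb pad down to free the ratchet so that the ring handle springs fully open. Leave the vial lying in its cradle, do not touch it or its stopper by hand, and do not disturb the tins, the tealight or the crystal.

Things in the scene. Friction and masses are not known exactly. Their poses are not given: they have to be found in the camera images.
- clamp: Scissor clamp lying flat, screwed to the dresser top on a 135 x 135 mm dark steel plate 8 mm thick. Origin: on the dresser top under the pivot post (post 55 mm high). In its frame both handles run to -x (towards the robot), the jaw and a wooden cradle lie at +x; z is up. It does not move.
- pivot (a point): Axis of the scissor pivot at the height of the ring handle, 46 mm above the dresser top.
- ring (a point): Centre of the finger ring ending the ring handle (clamp's +y side): steel, 35 mm outer diameter, of 9 mm round bar, mid-plane 46 mm above the dresser top, only the dresser top beneath it. It moves on a circle of 120 mm radius about the pivot, 0.64 rad from open to shut, towards the clamp's -y.
- press_handle (a joint): Angle of the ring handle, rad: 0 = fully open, where a light spring holds it (1 to 2 N at the ring); grows as it closes; 0.64 = hard stop. Push the ring from outside towards the thumb pad to shut it. The stopper comes home somewhere between 0.23 and 0.51, depending on how far back the screw behind the vial stands (not known, varies by 16 mm).
- thumb_pad (a point): Centre of the top of the thumb pad, a black disc of 36 mm diameter, 11 mm thick, ending the other handle (clamp's -y side, 120 mm from the pivot), its top 41.5 mm above the dresser top. It does not swing. It gives downwards against a spring (1 N, then 0.5 N per mm, hard stop after about 10 mm); 4 to 8 mm, 3 to 9 N, free the ratchet.
- vial_center (a point): Centre of the amber glass vial, a cylinder 24 mm in diameter and 45 mm long, lying in the wooden cradle along the clamp's y, its mouth to -y, its axis 46 mm above the dresser top. It is loose and may slide up to 19 mm along y before it rests on the backstop at its +y end.
- stopper (a joint): How far the cork stopper (head 18 mm in diameter, 5 mm thick, in the mouth of the vial) still stands out, m: 0 = fully home, 0.006 to 0.009 at the start. It sticks by friction, about 6.5 N.
- ram: Rubber jaw pad, an upright 12 mm cylinder 14 mm high, on the jaw end of the ring handle, 65 mm from the pivot; origin at its centre. It presses on the stopper with about twice the push felt at the ring (less spring and click). A push of 4 to 12 N at the ring slides the stopper in; once home, the push rises some 6 N per mm of ring travel. Above 38 N at the jaw pad the glass cracks.
- tin_a: Bystander: flat round salve tin, 53 mm wide, 22 mm high. Origin at the centre of its underside.
- tin_b: Bystander: another flat round salve tin, 53 mm wide, 22 mm high. Origin at the centre of its underside.
- tealight: Bystander: tealight, 40 mm wide, 21 mm high. Origin at the centre of its underside.
- dark_crystal: Bystander: upright dark crystal point, 31 x 26 x 59 mm. Origin at the centre of its underside.
- rack (a point): Middle of the toothed ratchet bar between the handles, carried by the thumb-pad handle. From a handle angle of about 0.18 on, a pawl under the ring handle clicks over teeth 0.07 rad apart; each click adds up to about 3 N at the ring. Let go, the handle falls back to the last tooth passed and stays there.
- thumb: The thumb-pad handle with the ratchet bar; origin at its root, 20 mm from the pivot and 34.5 mm above the dresser top. It must not be pressed with more than 25 N.
Things that resemble listed ones, but are neither listed nor needed, are in the scene too. Leave any blue or yellow look-alike of the part that bears vial_center alone.

How it is judged:
On the way:
1. the stopper is home (within 1.5 mm) and the ratchet holds the closed ring handle by itself, the robot not touching it (value of joint stopper below 0.0015 m and value of joint press_handle above 0.15 rad and contact force between clamp and the fingers below 0.3 N and contact force between clamp and the arm below 0.3 N), for 0.2 s.
At the end, for the whole second after the job is handed in: The stopper is home within 1.5 mm, the ring handle stands open (angle below 0.03 rad), and the vial lies in its cradle (its centre within 4 mm of the cradle's middle line, 3 mm of its height there, and 24 to 49 mm from the pivot along the clamp's y) (value of joint stopper below 0.0015 m and value of joint press_handle below 0.03 rad and x of vial_center in the frame of clamp between 0.061 and 0.069 m and z of vial_center in the frame of clamp between 0.043 and 0.049 m and y of vial_center in the frame of clamp between 0.024 and 0.049 m); the robot touches nothing.
It fails at once if the glass is cracked: the jaw pad presses on the vial or stopper with more than 38 N (contact force between ram and vial above 38 N).
It fails at once if the thumb-pad handle is pressed with more than 25 N (contact force between thumb and the fingers above 25 N or contact force between thumb and the arm above 25 N).
It fails at once if the vial or its stopper is touched by the robot (contact force between vial and the fingers above 0.5 N or contact force between vial and the arm above 0.5 N).
It fails at once if a tin, the tealight or the crystal is shifted by more than 15 mm (distance of any of tin_a, tin_b, tealight, dark_crystal from where it was at the start of the episode above 0.015 m).
It also fails if it takes over 45 s, if anything falls off the work surface, if the arm or the gripper's body presses on something with over 40 N, if the wrist force passes 120 N, or if a joint passes its speed limit or range.

### The arm

A 6-joint arm with a two-finger parallel gripper is mounted at the origin on a cart in front of the work surface, level with it; the furniture and walls round the work are solid. World frame = base frame: x ahead of the robot, y to its left, z up, the work surface at z = 0. Lengths are in m, angles in rad, forces in N, time in s.
With the tool pointing down it reaches from about 0.425 to 0.95 m from the base axis. Payload 3.5 kg.
Tool frame: the origin (TCP) lies on the centre line of the jaws, within the pads' length; the fingertips stand 8 mm ahead of it and the grasp point (between the pads) lies 11 mm behind it; z points along the fingers, y is the line along which they close (so a half turn about z gives the same grasp; the last joint's range is limited). The gripper opens to 85 mm and grips with 20 to 120 N. Pads are 22 mm wide; open, the fingers measure 114 mm over their backs; the gripper's body (76 mm by 85 mm) begins 54 mm behind the grasp point. The pads swing forward as they close: fully open they stand 13 mm farther back than shut.
Start: joints at [1, 0.286, 1.577, -0, 1.279, -0.15], TCP at [0.276, 0.616, 0.239] pointing down, gripper open.
Joint ranges: [-2.77, 2.77], [-0.9, 2.22], [0.21, 2.48], [-1.53, 4.67], [0.24, 2.81], [-2.84, 2.84]. Speed limits (rad/s): [2.79, 2.79, 3.14, 3.14, 3.14, 3.14].

### API

Orientations are given as a unit quaternion [x, y, z, w].
In Python, from plant import ctrl gives the robot as it stands. The module is installed in compiled form; this text tells all that it offers.
- The arm moves only by the tool send_rows, never from a script. Its argument "steps" is a list of rows, each a list of 5 numbers: the shift along the tool's x, y, z in m, then the turn about the tool's z in degrees, then the opening, from -1 (shut) to 1 (fully open). A call has 1 to 12 rows; each row is the pose to reach, as a shift and turn from the pose commanded when the call began, along the tool's axes at that moment; what a row does not reach only later rows make up. A row lasts 1/10 s, in which the tool goes at most 50 mm and 8.59 degrees, less where a joint would pass 70% of its speed; a pose out of reach is approached as far as the arm can. A call with a gripper value outside its range is refused whole. The fingers move at their own pace and stop on an object; "squeeze" is the grip in N (left out, the last holds). Time passes only in rows, so rows that repeat a pose let the fingers close. It gives the time, the measured TCP pose, the force, the opening and the grip force at its end, in the units of the state.
- ctrl.get_state(): the state, without advancing time (a new reading comes with each control period).
- ctrl.read_camera(name): name is "scene" or "side" or "wrist"; returns the picture (400x640x3 uint8, red, green, blue); there is no depth.
- ctrl.calibration(name): a dict with "intrinsics" (3x3 intrinsics, pixels), "extrinsics" (4x4, takes a point from world to camera coordinates); the wrist camera has in their place "tool_from_camera" (4x4, takes a point from camera to tool coordinates, whose origin is the TCP and whose axes are the flange's). Camera axes: x right, y up, looking along -z (the intrinsics and any distortion apply to the point x, -y, -z); pixel columns grow to the right and rows downward; lengths in m; the calibration is good to about 2 mm. A picture is of the moment at which its call begins: read the wrist's pose just before it. calibration takes no time and is no camera call.
- ctrl.sign_off(): hands the job in; it is judged then, once.
The state is a dict: "time": time; "qpos": joint angles; "dq": joint speeds; "joint_efforts": joint torques, N m; "eef_pos": TCP position; "tcp_rot": TCP orientation; "contact_force": force on the tool from outside, world axes, zero at the start; "wrist_torque": the same for the moment, N m; "opening": opening from 0.0 (shut) to 1.0 (fully open); "finger_force": force on a finger pad.
Only numpy, scipy, OpenCV 4.12 (cv2) and the standard library are available. Lean on these libraries where they do the work, as an engineer would, in place of code of your own. Each camera call takes 0.05 s, during which the arm holds its last target. There are 200 camera calls.

## Working session

There is one attempt and no reset: what is moved stays moved. The work goes in short steps, Python scripts to look and compute and a tool call to move; the robot and the scene stay as the last step left them, time stands still between calls to the robot, and variables do not carry over. Pictures are saved under pics/ and viewed, at most 10 in all, crops included, and the job is handed in when it is done.

Besides the shell and the picture viewer there is one more tool, called after "Emit:" as name([rows], argument=value, ...), one row to a line, values as JSON. send_rows: Moves the arm, as the interface text tells. Its arguments: {"type":"object","properties":{"steps":{"type":"array","items":{"type":"array","items":{"type":"number"}}},"squeeze":{"type":"number"}},"required":["steps"]}

```bash
mkdir -p pics
python3 - <<'E'
from plant import ctrl
import cv2
for n in("scene","side"):
    cv2.imwrite(f"pics/{n}0.png",ctrl.read_camera(n)[:,:,::-1])
for n in("scene","side","wrist"):print(n,ctrl.calibration(n))
print(ctrl.get_state())
E
```

```text
scene {'intrinsics': array([[497.88969886,   0.        , 324.70495025],
       [  0.        , 497.88969886, 204.32207984],
       [  0.        ,   0.        ,   1.        ]]), 'extrinsics': array([[ 0.77933745, -0.62647604,  0.01268511, -0.37734109],
       [ 0.25366661,  0.33394361,  0.90781877, -0.23132848],
       [-0.57296281, -0.70427938,  0.41917082, -0.58994463],
       [ 0.        ,  0.        ,  0.        ,  1.        ]])}
side {'intrinsics': array([[406.72405386,   0.        , 317.36882683],
       [  0.        , 406.72405386, 194.29189694],
       [  0.        ,   0.        ,   1.        ]]), 'extrinsics': array([[ 0.8702528 , -0.49248437, -0.01091861, -0.42855297],
       [ 0.33583945,  0.57694384,  0.74454527, -0.28006368],
       [-0.36037748, -0.65160951,  0.66748267, -0.68077452],
       [ 0.        ,  0.        ,  0.        ,  1.        ]])}
wrist {'intrinsics': array([[328.99250864,   0.        , 319.71126254],
       [  0.        , 328.99250864, 202.82564291],
       [  0.        ,   0.        ,   1.        ]]), 'tool_from_camera': array([[-5.89681205e-04,  9.59779
[... 306 characters left out ...]
)}
{'time': 0.1, 'qpos': array([ 9.99999478e-01,  2.87099169e-01,  1.57802388e+00,  1.66058579e-05,
        1.27862902e+00, -1.50015933e-01]), 'dq': array([ 0.00032928, -0.00193562, -0.00150029, -0.00055217, -0.00229066,
       -0.00068965]), 'joint_efforts': array([ 2.71069357e-04, -4.07297122e+01, -2.93696809e+01, -1.71072638e-04,
        3.42193249e-03,  1.33848243e-05]), 'eef_pos': array([0.27538193, 0.61563571, 0.2380744 ]), 'tcp_rot': array([ 2.08843989e-01,  9.77948374e-01, -1.00753903e-03, -3.88202305e-04]), 'contact_force': array([ 0.0222108 , -1.23132442, -0.14769334]), 'wrist_torque': array([ 0.02110967,  0.01854814, -0.00048069]), 'finger_force': 0.0, 'opening': 0.99899531226958}
```

View pics/scene0.png

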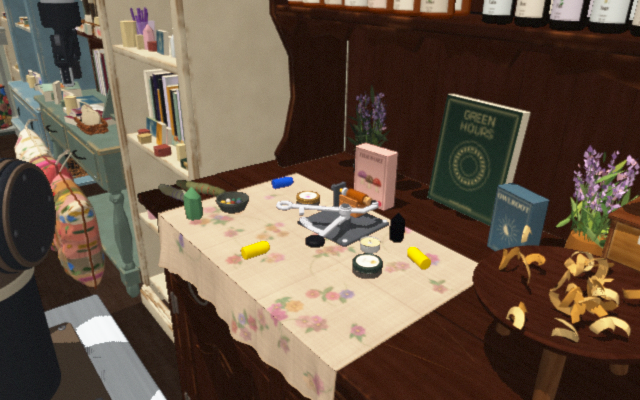

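View pics/side0.png

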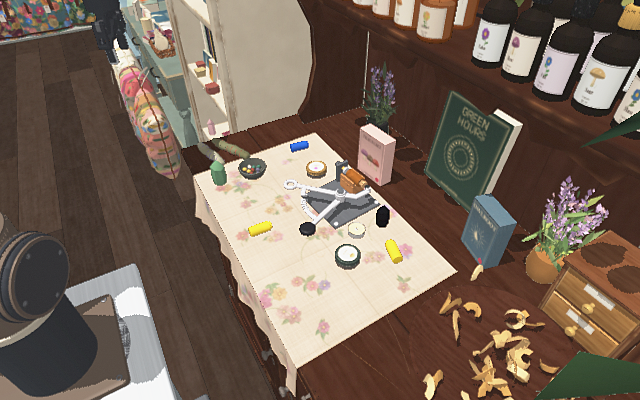

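The clamp is in mid-table. In the scene view the ring is near (285,206), the thumb pad (315,241), the pivot (345,208) and the amber vial (357,198). The look-alikes are a blue cylinder (283,183) and yellow ones (255,250) and (418,258). I choose the amber vial in the clamp's cradle and check it in a close crop.

Run:
```python
import cv2,numpy as np
a=cv2.imread("pics/scene0.png")[170:290,265:425];b=cv2.imread("pics/side0.png")[145:275,265:425]
f=lambda i:cv2.resize(i,None,fx=5,fy=5,interpolation=cv2.INTER_CUBIC)
cv2.imwrite("pics/c1.png",f(a)[:600]);cv2.imwrite("pics/c2.png",f(b)[:600])
```

```text
(no output)
```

View pics/c1.png

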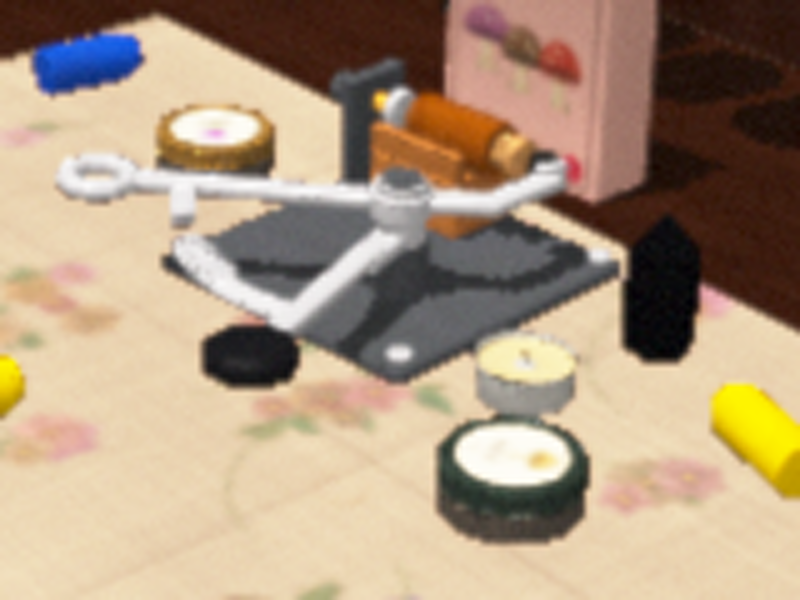

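View pics/c2.png

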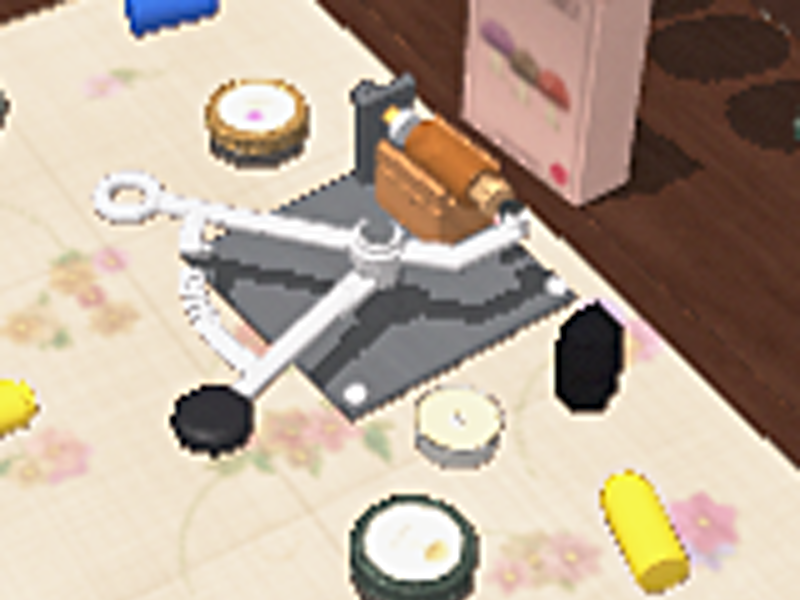

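The amber vial with its cork lies in the clamp cradle, so the choice holds. In crop pixels, scene/side: ring (97,178)/(128,196), pad (250,346)/(213,412), post (402,180)/(380,232). Next I turn these into positions.

```bash
cat > h.py <<'E'
from plant import ctrl
import numpy as np,cv2
def ray(K,T,uv,z):   # T world->camera
    d=np.linalg.inv(K)@[uv[0],uv[1],1.]; d=T[:3,:3].T@(d*[1,-1,-1]); o=-T[:3,:3].T@T[:3,3]
    return (o+d*(z-o[2])/d[2])
def proj(K,T,p):
    c=(T[:3,:3]@p+T[:3,3])*[1,-1,-1]; u=K@c; return u[:2]/u[2]
def cam(n):
    c=ctrl.calibration(n); return c['intrinsics'],c['extrinsics']
def wristT():
    from scipy.spatial.transform import Rotation as R
    s=ctrl.get_state();c=ctrl.calibration("wrist");W=np.eye(4);W[:3,:3]=R.from_quat(s['tcp_rot']).as_matrix();W[:3,3]=s['eef_pos']
    return c['intrinsics'],np.linalg.inv(W@c['tool_from_camera'])
E
python3 - <<'E'
from h import *
P={'ring':((97,178),(128,196),.046),'pad':((250,346),(213,412),.0415),'post':((402,180),(380,232),.055),'tinA':((215,130),(257,112),.022),'tinB':((515,455),(413,540),.022),'tea':((525,358),(460,415),.021),'crystal':((663,350),(587,400),.0),'backstop':((370,78),(383,92),.07)}
for k,(a,b,z) in P.items():
    p=ray(*cam('scene'),(265+a[0]/5,170+a[1]/5),z);q=ray(*cam('side'),(265+b[0]/5,145+b[1]/5),z)
    print(k,p.round(4),q.round(4))
E
```

```text
ring [0.5162 0.168  0.046 ] [0.5158 0.1664 0.046 ]
pad [0.4849 0.0289 0.0415] [0.4862 0.0293 0.0415]
post [0.5983 0.079  0.055 ] [0.5978 0.0777 0.055 ]
tinA [0.6144 0.2207 0.022 ] [0.6133 0.218  0.022 ]
tinB [ 0.5312 -0.0583  0.022 ] [ 0.5305 -0.057   0.022 ]
tea [ 0.5819 -0.0099  0.021 ] [ 0.5859 -0.0081  0.021 ]
crystal [ 0.6555 -0.0108  0.    ] [ 0.6519 -0.0128  0.    ]
backstop [0.6313 0.1377 0.07  ] [0.6427 0.1476 0.07  ]
```

Emit:
send_rows([
  [-0.418, -0.274, 0.03, 113.7, -1],
  [-0.418, -0.274, 0.03, 113.7, -1],
  [-0.418, -0.274, 0.03, 113.7, -1],
  [-0.418, -0.274, 0.03, 113.7, -1],
  [-0.418, -0.274, 0.03, 113.7, -1],
  [-0.418, -0.274, 0.03, 113.7, -1],
  [-0.418, -0.274, 0.03, 113.7, -1],
  [-0.418, -0.274, 0.03, 113.7, -1],
  [-0.418, -0.274, 0.03, 113.7, -1],
  [-0.418, -0.274, 0.03, 113.7, -1],
  [-0.418, -0.274, 0.03, 113.7, -1],
  [-0.418, -0.274, 0.03, 113.7, -1],
])

```text
time: 1.3
eef_pos: [0.5458, 0.1932, 0.2084]
tcp_rot: [0.898, 0.44, -0.001, -0.0]
contact_force: [-0.5, -0.2, -0.2]
opening: 0.003
finger_force: 0.0
```

```bash
cat > where.py <<'E'
from h import *
import sys
piv=np.array([.598,.0783])
def rep():
    from scipy.spatial.transform import Rotation as R
    s=ctrl.get_state();M=R.from_quat(s['tcp_rot']).as_matrix();p=s['eef_pos']
    print('t',round(s['time'],2),'tcp',p.round(4),'yaw',np.degrees(np.arctan2(M[1,0],M[0,0])).round(2),'Ftool',(M.T@s['contact_force']).round(2),'q6',s['qpos'][5].round(2))
    return M,p
if __name__=="__main__":
    M,p=rep()
    if len(sys.argv)>1:
        t=np.array([float(v) for v in sys.argv[1:4]]);print('shift',(M.T@(t-p)).round(4))
E
python3 where.py .5458 .1947 .15
python3 -c "
from h import *
K,T=wristT();cv2.imwrite('pics/w1.png',ctrl.read_camera('wrist')[:,:,::-1])
for p in([.516,.1672,.046],[.598,.0783,.055],[.4855,.0291,.0415]):print(proj(K,T,np.array(p)))"
```

```text
t 1.3 tcp [0.5458 0.1932 0.2084] yaw 52.2 Ftool [-0.49 -0.29  0.24] q6 0.82
shift [ 0.0012 -0.0008  0.0584]
[311.19828522 225.82659274]
[436.76791271 248.90789365]
[368.24833172 335.52468789]
```

View pics/w1.png

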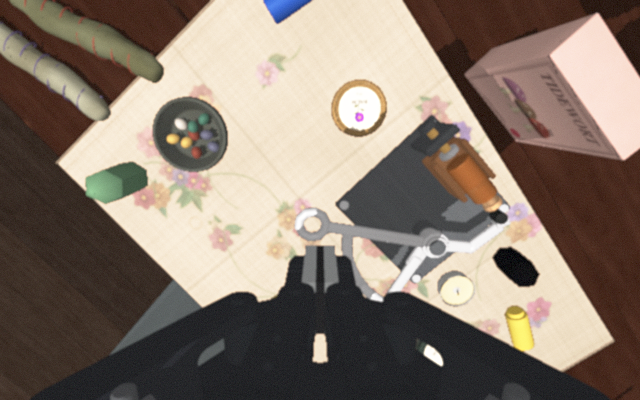

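The ring at (312,223) and the post at (435,246) match the predictions within 3 px. Next I descend outside the ring.

Emit:
send_rows([
  [0.001, 0, 0.05, 8.0, -1],
  [0.001, 0, 0.1, 9.5, -1],
  [0.001, 0, 0.13, 9.5, -1],
  [0.001, 0, 0.15, 9.5, -1],
  [0.001, 0, 0.165, 9.5, -1],
  [0.001, 0, 0.165, 9.5, -1],
  [0.001, 0, 0.165, 9.5, -1],
])

```text
time: 2.05
eef_pos: [0.5464, 0.1963, 0.045]
tcp_rot: [0.929, 0.369, 0.0, 0.0]
contact_force: [0.9, -0.4, -0.6]
opening: 0.003
finger_force: 0.0
```

```bash
python3 where.py .5458 .1947 .043
python3 -c "
import numpy as np
R,s=120,28.5
for d in (5,10,14,1):
  a=np.radians(d);print(d,-(R*np.sin(a)+s*(1-np.cos(a))),R*(1-np.cos(a))-s*np.sin(a))"
```

```text
t 2.05 tcp [0.5464 0.1963 0.045 ] yaw 43.32 Ftool [0.36 0.87 0.6 ] q6 0.98
shift [-0.0015  0.0008  0.0019]
5 -10.567140234104231 -2.0273024393177232
10 -21.27076035918371 -3.125903424972477
14 -29.877199273094227 -3.330261177710107
1 -2.0986294605168703 -0.4791170022295324
```

Emit:
send_rows([
  [-0.005, 0.001, 0.001, 0, -1],
  [-0.01, 0.001, 0.001, 0, -1],
  [-0.013, 0.001, 0.001, 0, -1],
  [-0.015, 0.001, 0.001, 0, -1],
  [-0.017, 0.001, 0.001, 0, -1],
  [-0.017, 0.001, 0.001, 0, -1],
])

```text
time: 2.65
eef_pos: [0.5344, 0.1836, 0.0437]
tcp_rot: [0.93, 0.369, 0.0, 0.0]
contact_force: [0.0, 0.0, 0.7]
opening: -0.002
finger_force: 0.5
```

```bash
python3 where.py
```

```text
t 2.65 tcp [0.5344 0.1836 0.0437] yaw 43.26 Ftool [ 0.03 -0.02 -0.65] q6 0.97
```

Emit:
send_rows([
  [-0.0021, -0.0005, 0, -1, -1],
  [-0.0042, -0.0009, 0, -2, -1],
  [-0.0063, -0.0013, 0, -3, -1],
  [-0.0084, -0.0017, 0, -4, -1],
  [-0.0106, -0.002, 0, -5, -1],
  [-0.0127, -0.0023, 0, -6, -1],
  [-0.0148, -0.0026, 0, -7, -1],
  [-0.0148, -0.0026, 0, -7, -1],
])

```text
time: 3.45
eef_pos: [0.5208, 0.1752, 0.043]
tcp_rot: [0.905, 0.425, -0.001, -0.0]
contact_force: [-0.9, 0.6, -0.5]
opening: 0.001
finger_force: 0.0
```

```bash
python3 where.py; python3 -c "
from h import *
a=ctrl.read_camera('scene')[165:265,260:420,::-1];b=ctrl.read_camera('wrist')[120:360,200:520,::-1]
cv2.imwrite('pics/c3.png',np.vstack([cv2.resize(a,(480,300),interpolation=2),cv2.resize(b,(400,300))[:, :400] if 0 else cv2.copyMakeBorder(cv2.resize(b,(400,300)),0,0,0,80,0)]))"
```

```text
t 3.45 tcp [0.5208 0.1752 0.043 ] yaw 50.31 Ftool [-0.14 -1.09  0.53] q6 0.83
```

View pics/c3.png

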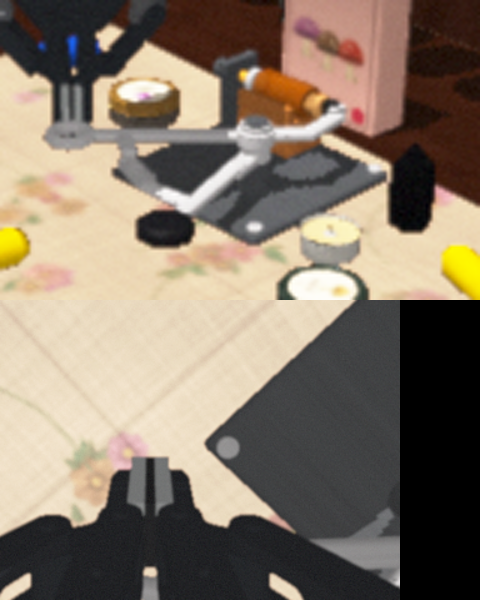

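The fingers stand against the ring, which has moved from (284.4,205.6) to about (282.7,210) in the scene view. The vial is untouched in its cradle.

Run:
```python
from h import *
piv=np.array([.598,.0783])
p=ray(*cam('scene'),(282.7,210.0),.046);d=p[:2]-piv
print(p,np.hypot(*d),np.degrees(np.arctan2(d[1],d[0])))
t=np.array([.5208,.1752])-piv
y=np.radians(50.3-90+180) # e_r direction = -tool y ; tool y=yaw-90
er=np.array([np.cos(y),np.sin(y)]);et=np.array([-er[1],er[0]]);print('tool r,t',t@er,t@et,'er angle',np.degrees(y))
```

```text
[0.50205992 0.15329962 0.046     ] 0.12177619776330291 141.9840525560479
tool r,t 0.12129424716688166 -0.025241941371840076 er angle 140.30000000000004
```

Emit:
send_rows([
  [-0.001, -0.0002, 0, -0.5, -1],
  [-0.0021, -0.0005, 0, -1, -1],
  [-0.0032, -0.0007, 0, -1.5, -1],
  [-0.0042, -0.0009, 0, -2, -1],
  [-0.0042, -0.0009, 0, -2, -1],
])

```text
time: 4.05
eef_pos: [0.5184, 0.1733, 0.0431]
tcp_rot: [0.898, 0.44, 0.001, -0.0]
contact_force: [2.2, 3.9, -3.8]
opening: -0.003
finger_force: 2.5
```

```bash
cat > f.py <<'E'
from h import *
from scipy.spatial.transform import Rotation as R
F=[]
for i in range(4):
    s=ctrl.get_state();M=R.from_quat(s['tcp_rot']).as_matrix();F.append(M.T@s['contact_force']);ctrl.read_camera('scene')
yaw=np.degrees(np.arctan2(M[1,0],M[0,0]));t=s['eef_pos'][:2]-[.598,.0783];y=np.radians(yaw+90);er=np.array([np.cos(y),np.sin(y)]);et=np.array([-er[1],er[0]])
print('t',round(s['time'],2),'z',s['eef_pos'][2].round(4),'r',(t@er).round(4),'ang',(y+(t@et+.0285)/.12-np.radians(132.7)).round(3),'Fx',np.round([f[0] for f in F],1),'mean',np.mean(F,0).round(2))
E
python3 f.py
```

```text
t 4.2 z 0.0431 r 0.1211 ang 0.185 Fx [4.4 4.3 5.5 5.2] mean [ 4.83 -0.85  3.37]
```

Emit:
send_rows([
  [-0.001, -0.0002, 0, -0.5, -1],
  [-0.0021, -0.0005, 0, -1, -1],
  [-0.0021, -0.0005, 0, -1, -1],
])

```text
time: 4.55
eef_pos: [0.5169, 0.172, 0.0432]
tcp_rot: [0.894, 0.448, 0.001, -0.0]
contact_force: [3.1, 4.4, -3.3]
opening: 0.001
finger_force: 2.6
```

```bash
python3 f.py
```

```text
t 4.7 z 0.0432 r 0.1211 ang 0.201 Fx [5.4 5.4 5.7 4.7] mean [ 5.3  -0.32  3.5 ]
```

Emit:
send_rows([
  [-0.001, -0.0002, 0, -0.5, -1],
  [-0.0021, -0.0005, 0, -1, -1],
  [-0.0021, -0.0005, 0, -1, -1],
])

```text
time: 5.05
eef_pos: [0.5156, 0.1708, 0.0435]
tcp_rot: [0.89, 0.456, 0.001, -0.0]
contact_force: [3.7, 5.6, -3.9]
opening: -0.004
finger_force: 3.3
```

```bash
python3 f.py
```

```text
t 5.2 z 0.0436 r 0.1209 ang 0.213 Fx [6.7 6.5 7.  6.4] mean [ 6.64 -0.68  3.56]
```

Emit:
send_rows([
  [-0.001, -0.0002, 0, -0.5, -1],
  [-0.001, -0.0002, 0, -0.5, -1],
  [-0.001, -0.0002, 0, -0.5, -1],
])

```text
time: 5.55
eef_pos: [0.5154, 0.1708, 0.0436]
tcp_rot: [0.888, 0.459, 0.003, -0.001]
contact_force: [4.3, 8.1, -4.2]
opening: -0.002
finger_force: 4.5
```

```bash
python3 f.py
```

```text
t 5.7 z 0.0436 r 0.1208 ang 0.216 Fx [9.1 9.  7.6 9.2] mean [ 8.69 -0.45  4.36]
```

Emit:
send_rows([
  [-0.001, -0.0002, 0, -0.5, -1],
  [-0.001, -0.0002, 0, -0.5, -1],
  [-0.001, -0.0002, 0, -0.5, -1],
])

```text
time: 6.05
eef_pos: [0.5139, 0.1689, 0.0437]
tcp_rot: [0.886, 0.464, 0.001, -0.0]
contact_force: [2.6, 4.5, -0.4]
opening: -0.004
finger_force: 2.5
```

```bash
python3 f.py; python3 -c "
from h import *
a=ctrl.read_camera('scene')[165:265,260:420,::-1];b=ctrl.read_camera('side')[145:245,265:425,::-1]
cv2.imwrite('pics/c4.png',np.vstack([cv2.resize(x,(480,300),interpolation=2) for x in (a,b)]))"
```

```text
t 6.2 z 0.0437 r 0.1208 ang 0.236 Fx [5.2 5.8 6.1 6.2] mean [ 5.82 -0.54  0.27]
```

View pics/c4.png

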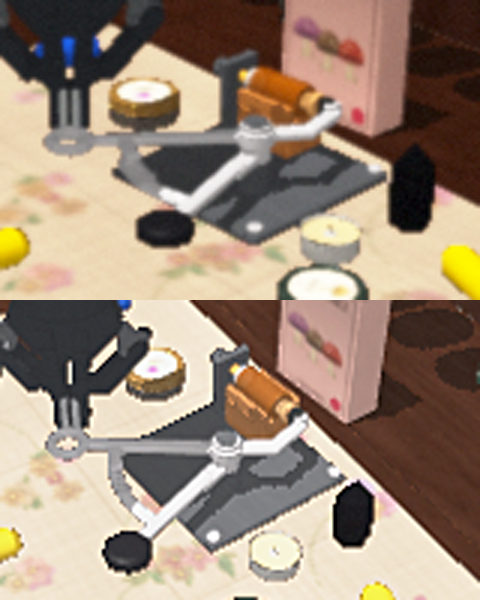

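The click at about 0.22 rad is passed. The ram sits on the cork at (328,103), and the cork still stands out of the vial, so I keep easing.

Emit:
send_rows([
  [-0.001, -0.0002, 0, -0.5, -1],
  [-0.0016, -0.0004, 0, -0.75, -1],
  [-0.0016, -0.0004, 0, -0.75, -1],
])

```text
time: 6.65
eef_pos: [0.513, 0.1681, 0.0438]
tcp_rot: [0.883, 0.469, 0.001, -0.0]
contact_force: [3.8, 5.4, -2.0]
opening: -0.002
finger_force: 3.4
```

```bash
python3 f.py
```

```text
t 6.8 z 0.0438 r 0.1207 ang 0.245 Fx [6.6 6.3 6.9 6.1] mean [ 6.45 -0.51  1.46]
```

Emit:
send_rows([
  [-0.001, -0.0002, 0, -0.5, -1],
  [-0.001, -0.0002, 0, -0.5, -1],
])

```text
time: 7.05
eef_pos: [0.5126, 0.1677, 0.0438]
tcp_rot: [0.881, 0.473, 0.002, -0.0]
contact_force: [3.9, 8.2, -1.2]
opening: 0.002
finger_force: 4.1
```

```bash
python3 f.py
```

```text
t 7.2 z 0.0438 r 0.1206 ang 0.25 Fx [9.  8.3 8.6 8.3] mean [ 8.54 -0.67  1.87]
```

Emit:
send_rows([
  [-0.001, -0.0002, 0, -0.5, -1],
  [-0.001, -0.0002, 0, -0.5, -1],
])

```text
time: 7.45
eef_pos: [0.512, 0.1672, 0.0438]
tcp_rot: [0.879, 0.477, 0.002, -0.0]
contact_force: [3.7, 7.8, -2.4]
opening: -0.003
finger_force: 4.4
```

```bash
python3 f.py
```

```text
t 7.6 z 0.0438 r 0.1206 ang 0.257 Fx [ 8.6  8.2 10.   8.9] mean [ 8.91 -0.83  2.61]
```

Emit:
send_rows([
  [-0.0005, -0.0001, 0, -0.25, -1],
  [-0.0005, -0.0001, 0, -0.25, -1],
])

```text
time: 7.85
eef_pos: [0.5116, 0.1669, 0.0438]
tcp_rot: [0.878, 0.479, 0.002, -0.0]
contact_force: [5.5, 7.1, -2.5]
opening: 0.002
finger_force: 4.4
```

```bash
python3 f.py
```

```text
t 8.0 z 0.0438 r 0.1205 ang 0.26 Fx [ 8.9  9.1  8.8 10. ] mean [9.2  0.05 2.44]
```

Emit:
send_rows([
  [-0.001, -0.0002, 0, -0.5, -1],
  [-0.001, -0.0002, 0, -0.5, -1],
])

```text
time: 8.25
eef_pos: [0.5111, 0.1664, 0.0439]
tcp_rot: [0.876, 0.482, 0.003, -0.0]
contact_force: [5.0, 8.8, -4.1]
opening: -0.004
finger_force: 5.0
```

```bash
python3 f.py
```

```text
t 8.4 z 0.0439 r 0.1205 ang 0.266 Fx [10.1  9.2 10.6 10.1] mean [10.   -0.42  3.51]
```

Emit:
send_rows([
  [-0.001, -0.0002, 0, -0.5, -1],
  [-0.001, -0.0002, 0, -0.5, -1],
])

```text
time: 8.65
eef_pos: [0.5106, 0.1659, 0.0439]
tcp_rot: [0.874, 0.486, 0.003, -0.0]
contact_force: [5.6, 9.3, -3.4]
opening: 0.002
finger_force: 5.6
```

```bash
python3 f.py
```

```text
t 8.8 z 0.0439 r 0.1204 ang 0.272 Fx [10.9 11.5 10.6 11.5] mean [11.11  0.    3.74]
```

Emit:
send_rows([
  [-0.001, -0.0002, 0, -0.5, -1],
  [-0.001, -0.0002, 0, -0.5, -1],
])

```text
time: 9.05
eef_pos: [0.5099, 0.1651, 0.0439]
tcp_rot: [0.872, 0.49, 0.003, -0.0]
contact_force: [5.5, 8.9, -3.9]
opening: -0.002
finger_force: 5.2
```

```bash
python3 f.py
```

```text
t 9.2 z 0.0439 r 0.1205 ang 0.281 Fx [10.4 10.7 10.7 10.7] mean [10.62 -0.57  3.14]
```

Emit:
send_rows([
  [-0.0007, -0.0001, 0, -0.35, -1],
  [-0.0007, -0.0001, 0, -0.35, -1],
])

```text
time: 9.45
eef_pos: [0.5096, 0.1648, 0.0439]
tcp_rot: [0.87, 0.492, 0.003, -0.001]
contact_force: [5.3, 10.0, -4.0]
opening: 0.003
finger_force: 6.1
```

```bash
python3 f.py
```

```text
t 9.6 z 0.0439 r 0.1204 ang 0.283 Fx [11.3 12.5 13.6 11.8] mean [12.29 -0.81  3.66]
```

Emit:
send_rows([
  [-0.0007, -0.0001, 0, -0.35, -1],
  [-0.0007, -0.0001, 0, -0.35, -1],
])

```text
time: 9.85
eef_pos: [0.5078, 0.1628, 0.0437]
tcp_rot: [0.868, 0.496, 0.001, 0.0]
contact_force: [1.9, 4.4, 0.5]
opening: -0.0
finger_force: 2.5
```

```bash
python3 f.py
```

```text
t 10.0 z 0.0437 r 0.1206 ang 0.307 Fx [4.8 5.2 6.3 5.9] mean [ 5.55 -0.41 -0.  ]
```

Emit:
send_rows([
  [-0.0005, -0.0001, 0, -0.25, -1],
  [-0.0005, -0.0001, 0, -0.25, -1],
])

```text
time: 10.25
eef_pos: [0.5075, 0.1623, 0.0437]
tcp_rot: [0.867, 0.498, 0.001, -0.0]
contact_force: [2.2, 5.8, 0.4]
opening: -0.002
finger_force: 2.9
```

```bash
python3 f.py
```

```text
t 10.4 z 0.0437 r 0.1206 ang 0.31 Fx [6.1 5.4 5.2 5.8] mean [ 5.62 -0.21 -0.27]
```

Emit:
send_rows([
  [-0.001, -0.0002, 0, -0.5, -1],
  [-0.0016, -0.0004, 0, -0.75, -1],
  [-0.0016, -0.0004, 0, -0.75, -1],
])

```text
time: 10.75
eef_pos: [0.5067, 0.1615, 0.0438]
tcp_rot: [0.864, 0.503, 0.001, -0.0]
contact_force: [4.2, 7.8, -1.6]
opening: -0.001
finger_force: 3.8
```

```bash
python3 f.py
```

```text
t 10.9 z 0.0438 r 0.1205 ang 0.319 Fx [8.9 7.7 8.4 7.1] mean [ 8.02 -0.39  1.16]
```

Emit:
send_rows([
  [-0.001, -0.0002, 0, -0.5, -1],
  [-0.001, -0.0002, 0, -0.5, -1],
])

```text
time: 11.15
eef_pos: [0.5062, 0.161, 0.0438]
tcp_rot: [0.862, 0.507, 0.002, -0.0]
contact_force: [4.0, 7.4, -1.7]
opening: -0.006
finger_force: 4.1
```

```bash
python3 f.py
```

```text
t 11.3 z 0.0438 r 0.1204 ang 0.326 Fx [8.4 8.  8.3 8.6] mean [ 8.32 -0.14  1.69]
```

Emit:
send_rows([
  [-0.001, -0.0002, 0, -0.5, -1],
  [-0.001, -0.0002, 0, -0.5, -1],
])

```text
time: 11.55
eef_pos: [0.5056, 0.1603, 0.0438]
tcp_rot: [0.86, 0.511, 0.002, -0.0]
contact_force: [4.1, 8.4, -1.3]
opening: 0.0
finger_force: 4.4
```

```bash
python3 f.py
```

```text
t 11.7 z 0.0438 r 0.1204 ang 0.333 Fx [9.4 9.7 8.5 9. ] mean [ 9.14 -0.33  1.57]
```

Emit:
send_rows([
  [-0.0007, -0.0002, 0, -0.35, -1],
  [-0.0007, -0.0002, 0, -0.35, -1],
])

```text
time: 11.95
eef_pos: [0.5053, 0.16, 0.0439]
tcp_rot: [0.858, 0.513, 0.002, -0.0]
contact_force: [4.0, 8.3, -1.1]
opening: 0.001
finger_force: 4.8
```

```bash
python3 f.py
```

```text
t 12.1 z 0.0439 r 0.1204 ang 0.336 Fx [ 9.2  9.8 10.1  9. ] mean [ 9.52 -0.21  1.78]
```

Emit:
send_rows([
  [-0.001, -0.0002, 0, -0.5, -1],
  [-0.001, -0.0002, 0, -0.5, -1],
])

```text
time: 12.35
eef_pos: [0.5047, 0.1593, 0.0439]
tcp_rot: [0.856, 0.517, 0.003, -0.0]
contact_force: [4.7, 8.7, -1.8]
opening: 0.002
finger_force: 5.2
```

```bash
python3 f.py
```

```text
t 12.5 z 0.0439 r 0.1203 ang 0.343 Fx [ 9.9 10.1 10.9 11.1] mean [10.49  0.1   2.43]
```

Emit:
send_rows([
  [-0.0007, -0.0001, 0, -0.35, -1],
  [-0.0007, -0.0001, 0, -0.35, -1],
])

```text
time: 12.75
eef_pos: [0.5044, 0.159, 0.0439]
tcp_rot: [0.855, 0.519, 0.003, -0.001]
contact_force: [4.6, 9.6, -3.6]
opening: 0.003
finger_force: 5.5
```

```bash
python3 f.py
```

```text
t 12.9 z 0.0439 r 0.1203 ang 0.347 Fx [10.6 10.9 10.6 10.8] mean [10.73 -0.36  2.94]
```

Emit:
send_rows([
  [-0.001, -0.0002, 0, -0.5, -1],
  [-0.001, -0.0002, 0, -0.5, -1],
])

```text
time: 13.15
eef_pos: [0.504, 0.1585, 0.044]
tcp_rot: [0.852, 0.523, 0.003, -0.001]
contact_force: [5.0, 10.6, -2.8]
opening: -0.0
finger_force: 6.3
```

```bash
python3 f.py
```

```text
t 13.3 z 0.044 r 0.1202 ang 0.352 Fx [11.6 11.5 12.6 11.9] mean [11.93 -0.15  3.11]
```

Emit:
send_rows([
  [-0.0007, -0.0001, 0, -0.35, -1],
  [-0.0007, -0.0001, 0, -0.35, -1],
])

```text
time: 13.55
eef_pos: [0.5037, 0.1582, 0.044]
tcp_rot: [0.851, 0.525, 0.004, -0.001]
contact_force: [5.7, 12.1, -3.2]
opening: 0.003
finger_force: 6.7
```

```bash
python3 f.py
```

```text
t 13.7 z 0.044 r 0.1201 ang 0.356 Fx [13.3 13.3 13.9 13.9] mean [13.6  -0.37  3.57]
```

Emit:
send_rows([
  [-0.0005, -0.0001, 0, -0.25, -1],
  [-0.0005, -0.0001, 0, -0.25, -1],
])

```text
time: 13.95
eef_pos: [0.5036, 0.1581, 0.044]
tcp_rot: [0.85, 0.527, 0.004, -0.001]
contact_force: [6.7, 13.7, -4.0]
opening: -0.004
finger_force: 7.3
```

```bash
python3 f.py
```

```text
t 14.1 z 0.0441 r 0.12 ang 0.357 Fx [15.2 14.7 13.9 13.5] mean [14.34 -0.19  4.22]
```

Emit:
send_rows([
  [-0.0005, -0.0001, 0, -0.25, -1],
  [-0.0005, -0.0001, 0, -0.25, -1],
])

```text
time: 14.35
eef_pos: [0.5028, 0.157, 0.044]
tcp_rot: [0.848, 0.529, 0.003, -0.0]
contact_force: [4.2, 8.5, -1.5]
opening: -0.0
finger_force: 4.8
```

```bash
python3 f.py
```

```text
t 14.5 z 0.044 r 0.1201 ang 0.371 Fx [ 9.5  9.3  9.3 10.2] mean [ 9.58 -0.23  1.85]
```

Emit:
send_rows([
  [-0.0007, -0.0001, 0, -0.35, -1],
  [-0.0007, -0.0001, 0, -0.35, -1],
])

```text
time: 14.75
eef_pos: [0.5025, 0.1564, 0.044]
tcp_rot: [0.847, 0.532, 0.003, -0.001]
contact_force: [5.1, 10.6, -2.3]
opening: -0.005
finger_force: 5.9
```

```bash
python3 f.py; python3 -c "
from h import *
a=ctrl.read_camera('scene')[175:225,310:390,::-1];b=ctrl.read_camera('side')[155:205,320:400,::-1]
cv2.imwrite('pics/c5.png',np.vstack([cv2.resize(x,(480,300),interpolation=2) for x in (a,b)]))"
```

```text
t 14.9 z 0.044 r 0.12 ang 0.373 Fx [11.8 12.3 12.7 10.8] mean [11.89  0.13  2.26]
```

View pics/c5.png

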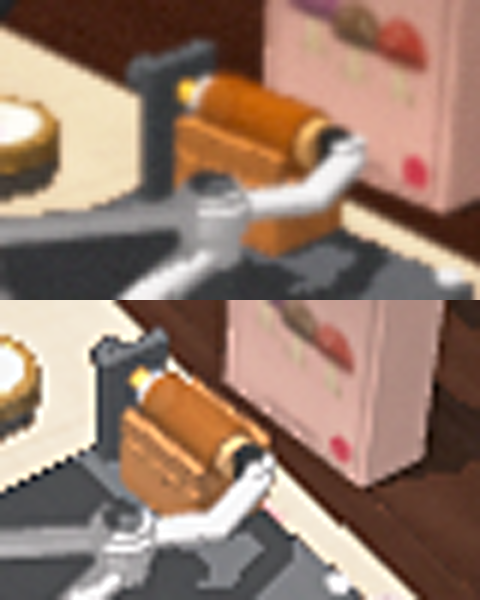

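The cork head now sits against the vial's mouth at about (315,135) in the upper crop. The force rises steeply (2.3 N over 0.3 mm), so the stopper looks home. One small confirming push follows.

Emit:
send_rows([
  [-0.0007, -0.0001, 0, -0.35, -1],
  [-0.0007, -0.0001, 0, -0.35, -1],
])

```text
time: 15.25
eef_pos: [0.5023, 0.1563, 0.0441]
tcp_rot: [0.845, 0.534, 0.004, -0.001]
contact_force: [5.4, 12.5, -3.0]
opening: -0.004
finger_force: 6.8
```

```bash
python3 f.py
```

```text
t 15.4 z 0.0441 r 0.1199 ang 0.375 Fx [13.6 13.4 12.8 13. ] mean [13.21 -0.24  3.39]
```

Emit:
send_rows([
  [-0.0007, -0.0001, 0, -0.35, -1],
  [-0.0007, -0.0001, 0, -0.35, -1],
])

```text
time: 15.65
eef_pos: [0.5021, 0.1561, 0.0441]
tcp_rot: [0.844, 0.537, 0.004, -0.001]
contact_force: [6.6, 14.3, -3.7]
opening: 0.001
finger_force: 7.8
```

```bash
python3 f.py
```

```text
t 15.8 z 0.0441 r 0.1198 ang 0.377 Fx [15.7 15.1 14.7 14.5] mean [15.   -0.13  4.15]
```

The rise is steady at about 7 N/mm, so the stopper is home. I back off and let the ratchet hold.

Emit:
send_rows([
  [0.003, 0, 0, 0, -1],
  [0.01, 0, 0, 0, -1],
  [0.025, 0, 0, 0, -1],
  [0.025, 0, 0, 0, -1],
  [0.025, 0, 0, 0, -1],
  [0.025, 0, 0, 0, -1],
])

```text
time: 16.45
eef_pos: [0.5103, 0.1759, 0.043]
tcp_rot: [0.843, 0.538, -0.001, -0.0]
contact_force: [-0.5, -0.0, 0.4]
opening: 0.005
finger_force: 0.0
```

```bash
python3 where.py .4855 .0291 .12; python3 f.py;python3 -c "
from h import *
a=ctrl.read_camera('scene')[165:265,260:420,::-1];b=ctrl.read_camera('side')[145:245,265:425,::-1]
cv2.imwrite('pics/c6.png',np.vstack([cv2.resize(x,(480,300),interpolation=2) for x in (a,b)]))"
```

```text
t 16.45 tcp [0.5103 0.1759 0.043 ] yaw 65.07 Ftool [-0.22 -0.42 -0.41] q6 0.58
shift [-0.1436  0.0394 -0.0769]
t 16.6 z 0.0432 r 0.1206 ang 0.198 Fx [-0.2  0.1  0.2 -0.1] mean [-0.02  0.05 -0.18]
```

View pics/c6.png

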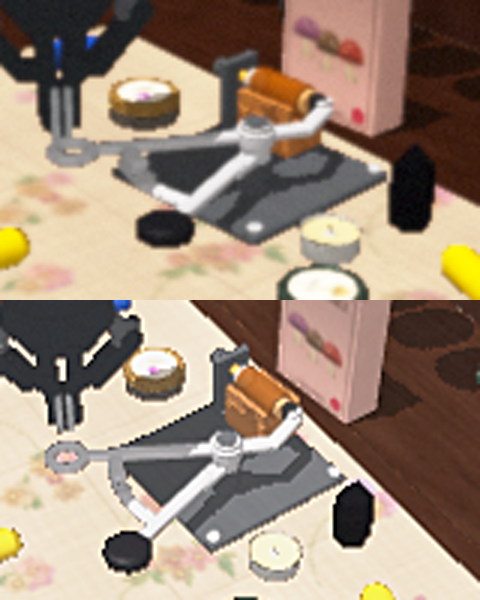

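The tool is clear of the ring, with the ring at (70,150) in the upper crop. The handle stays shut and the force is zero, so the ratchet holds. The pad is next.

Emit:
send_rows([
  [0, 0, -0.04, 0, -1],
  [0, 0, -0.077, 0, -1],
  [-0.04, 0.011, -0.077, 0, -1],
  [-0.08, 0.022, -0.077, 0, -1],
  [-0.115, 0.032, -0.077, 0, -1],
  [-0.1435, 0.0395, -0.077, 0, -1],
  [-0.1435, 0.0395, -0.06, 0, -1],
  [-0.1435, 0.0395, -0.03, 0, -1],
  [-0.1435, 0.0395, -0.015, 0, -1],
  [-0.1435, 0.0395, -0.012, 0, -1],
  [-0.1435, 0.0395, -0.012, 0, -1],
])

```text
time: 17.85
eef_pos: [0.4858, 0.0294, 0.0551]
tcp_rot: [0.843, 0.538, -0.0, -0.0]
contact_force: [0.9, -0.2, 0.7]
opening: 0.001
finger_force: 0.0
```

```bash
python3 where.py .4855 .0291 .0495
```

```text
t 17.85 tcp [0.4858 0.0294 0.0551] yaw 65.05 Ftool [ 0.25  0.9  -0.67] q6 0.29
shift [-0.0004 -0.0001  0.0056]
```

Next I press gently in steps, aiming for about 5.5 mm of pad travel.

Emit:
send_rows([
  [0, 0, 0.003, 0, -1],
  [0, 0, 0.005, 0, -1],
  [0, 0, 0.007, 0, -1],
  [0, 0, 0.008, 0, -1],
  [0, 0, 0.009, 0, -1],
  [0, 0, 0.009, 0, -1],
])

```text
time: 18.45
eef_pos: [0.4868, 0.0294, 0.047]
tcp_rot: [0.843, 0.538, 0.001, 0.001]
contact_force: [0.2, 0.8, 2.8]
opening: 0.002
finger_force: 1.5
```

```bash
python3 where.py
```

```text
t 18.45 tcp [0.4868 0.0294 0.047 ] yaw 65.06 Ftool [ 0.86 -0.15 -2.79] q6 0.29
```

Emit:
send_rows([
  [0, 0, 0.001, 0, -1],
  [0, 0, 0.002, 0, -1],
  [0, 0, 0.002, 0, -1],
])

```text
time: 18.75
eef_pos: [0.4866, 0.0293, 0.0445]
tcp_rot: [0.843, 0.538, 0.001, 0.001]
contact_force: [0.9, 0.8, 3.1]
opening: 0.001
finger_force: 1.6
```

```bash
python3 where.py;python3 -c "
from h import *
a=ctrl.read_camera('scene')[165:265,260:420,::-1];b=ctrl.read_camera('side')[145:245,265:425,::-1]
g=cv2.cvtColor(a,6);cv2.imwrite('pics/c7.png',np.vstack([cv2.resize(x,(480,300),interpolation=2) for x in (a,b)]))
# ring visible at open position? brightness there vs. start
a0=cv2.imread('pics/scene0.png')[165:265,260:420]
print(np.abs(a0[36:46,16:32].astype(int)-a[36:46,16:32]).mean())"
```

```text
t 18.75 tcp [0.4866 0.0293 0.0445] yaw 65.05 Ftool [ 1.09  0.44 -3.07] q6 0.29
91.18541666666667
```

Emit:
send_rows([
  [0, 0, 0.001, 0, -1],
  [0, 0, 0.002, 0, -1],
  [0, 0, 0.002, 0, -1],
  [0, 0, 0.002, 0, -1],
  [0, 0, 0.002, 0, -1],
])

```text
time: 19.35
eef_pos: [0.4865, 0.0293, 0.0426]
tcp_rot: [0.843, 0.538, 0.001, 0.0]
contact_force: [0.8, 0.6, 4.0]
opening: -0.001
finger_force: 2.0
```

```bash
python3 where.py
```

```text
t 19.35 tcp [0.4865 0.0293 0.0426] yaw 65.05 Ftool [ 0.94  0.5  -4.  ] q6 0.29
```

Emit:
send_rows([
  [0, 0, -0.005, 0, -1],
  [0, 0, -0.02, 0, -1],
  [0, 0, -0.06, 0, -1],
  [0, 0, -0.1, 0, -1],
  [0, 0, -0.15, 0, -1],
  [0.03, 0, -0.2, 0, -1],
  [0.03, 0, -0.2, 0, -1],
])

```text
time: 20.05
eef_pos: [0.5006, 0.0577, 0.248]
tcp_rot: [0.843, 0.538, 0.003, 0.002]
contact_force: [0.3, -0.3, 0.1]
opening: 0.003
finger_force: 0.0
```

```bash
python3 where.py;python3 -c "
from h import *
a=ctrl.read_camera('side')[145:265,265:425,::-1]
K,T=wristT();w=ctrl.read_camera('wrist')[:,:,::-1]
print(proj(K,T,np.array([.516,.1672,.046])))
cv2.imwrite('pics/c7.png',np.vstack([cv2.resize(a,(400,300),interpolation=2),cv2.resize(w,(400,250))]))"
```

```text
t 20.05 tcp [0.5006 0.0577 0.248 ] yaw 65.13 Ftool [-0.14  0.41 -0.13] q6 0.35
[284.74754465  68.20007341]
```

View pics/c7.png

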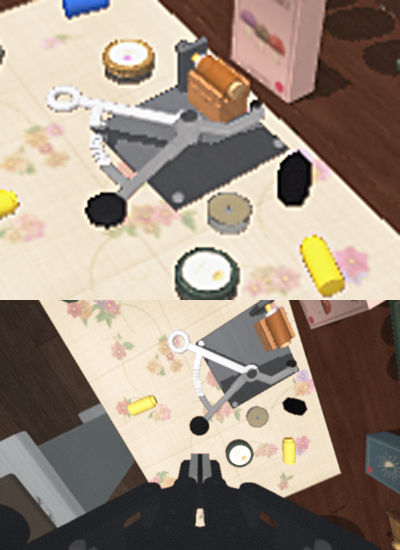

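The ring is back at its open position: (290.2,184.6) in the side view against (290.6,184.2) at the start, and the wrist view matches its prediction. The vial lies in its cradle with the ram away, and the bystanders are where they were. I hand the job in.

```bash
python3 -c "
from plant import ctrl
print(ctrl.sign_off())"
```

```text
the job is handed in; nothing more can be done
None
```

I handed the job in at about 20 s: the stopper was pressed home (judged by the steep force rise at about 0.375 rad), the ratchet held the handle by itself, and the thumb pad then freed it so the ring sprang fully open; the sign-off returned no verdict.

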